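# Load two cells into the spring magazine

### The job

Load the two loose battery cells, one at a time, into the spring-loaded cell magazine: set each cell lengthwise in the slot from above and push it down past the two spring lips until it is caught underneath them, so that both lie stacked level in the magazine with both lips sprung back over the upper one. Press with care, feeling for the end of the travel: stop as soon as the stack meets its firm bottom and do not force it; leave the other small parts nearby where they are.

Things in the scene. Friction and masses are not known exactly. Their poses are not given: they have to be found in the camera images.
- magazine: Spring magazine for battery cells, screwed to the worktop: aluminium foot plate 70 (x) x 140 (y) x 8 mm with a grey plastic head on it. Origin: centre of the foot's underside; z up. Cells go in from above and lie lengthwise along its y, centred at x = y = 0, one above the other. Pressing a cell against the magazine with more than 20 N, or the magazine with the fingers over 20 N, does damage.
- head_nominal (a point): Fixed point of the foot, 11 mm above its underside: where the head's underside is at its lowest setting. The head is held on two threaded columns at y = +-50 mm and has been set 0 to 18 mm above this: differently each time, not measured here, and firm. Every head height given below is for the lowest setting: add this unknown 0 to 18 mm.
- slot_mouth (a point): Fixed point of the foot, z = 89 mm: centre of the slot mouth, level with the tops of the head's two end towers (lowest setting). Towers: y 17.5 to 34 mm each side, 28 mm wide in x; the 35 mm gap between them is open to both x sides above z = 37 mm, so closed fingertips up to 30 mm thick in x can follow a cell down. Guide slot in the towers 17 (x) x 53 (y) mm, flared over the top 10 mm.
- lip_line (a point): Fixed point of the foot, z = 60 mm: flat underside of the two spring lips (lowest setting). Each lip reaches 4.5 mm into the slot from its end, with a ramp on top from z = 74 to 66 mm. A cell laid in rests on both ramps, underside at about z = 71 mm. Pushing its middle down with 4 to 9 N drives the lips aside; once its top is below this line they spring back over it.
- stack_bottom (a point): Fixed point of the foot, z = 28 mm: where the spring follower carrying the cells meets a firm buffer (12 N per mm after the first 5 N; lowest setting). Above it the soft follower pushes the cells up against the lips with 2 N (empty) to 5 N (two cells). From the lips to the buffer a single cell can be pushed 17 mm, two stacked cells only 2 mm.
- lip_left (a joint): Slide of the spring lip at the magazine's +y end, m: 0 = sprung out over the slot, 0.0045 = pushed back clear of the slot.
- lip_right (a joint): Slide of the spring lip at the magazine's -y end, m: 0 = sprung out over the slot, 0.0045 = pushed back clear of the slot.
- cell_1: Round battery cell lying on its side, 15 mm wide and high, 50 mm long along its y, 30 g. Origin at the centre of its underside, z up. Either way round and either cell first is right.
- cell_2: Second battery cell, same as cell_1.
- heatsink: Bystander: black finned heat-sink block, 40 x 60 x 28 mm, origin at the centre of its underside. Leave it alone.
- relay: Bystander: small grey-blue relay cube, 22 x 29 x 34 mm, origin at the centre of its underside. Leave it alone.
- adapter: Bystander: pale coaxial adapter lying on its side, 21 x 50 x 22 mm, origin at the centre of its underside. Leave it alone.
Not all that is in view belongs to the job. What is shaped like the cell_1 but green is not meant. What is shaped like the cell_2 but orange is not meant.

How it is judged:
On the way:
1. one cell alone is caught under both lips, the other still outside the magazine (((z of cell_1 in the frame of magazine between 0.015 and 0.067 m and horizontal distance between cell_1 and magazine below 0.009 m and angle between the y axis of cell_1 and the y axis of magazine, either way round below 0.1 rad and horizontal distance between cell_2 and magazine above 0.09 m and value of joint each of lip_left, lip_right below 0.001 m) or (z of cell_2 in the frame of magazine between 0.015 and 0.067 m and horizontal distance between cell_2 and magazine below 0.009 m and angle between the y axis of cell_2 and the y axis of magazine, either way round below 0.1 rad and horizontal distance between cell_1 and magazine above 0.09 m and value of joint each of lip_left, lip_right below 0.001 m))), for 0.2 s.
At the end, for the whole second after the job is handed in: Both cells lie in the magazine's slot, at rest, stacked below the lips (undersides 15 to 67 mm above the magazine's underside, centres within 9 mm of its axis, long axes within 0.1 rad of its y), and both lips are sprung out to within 1 mm (z of cell_1 in the frame of magazine between 0.015 and 0.067 m and horizontal distance between each of cell_1, cell_2 and magazine below 0.009 m and angle between the y axis of each of cell_1, cell_2 and the y axis of magazine, either way round below 0.1 rad and z of cell_2 in the frame of magazine between 0.015 and 0.067 m and value of joint each of lip_left, lip_right below 0.001 m and linear speed of each of cell_1, cell_2 below 0.02 m/s); the robot touches nothing.
It fails at once if a cell is pressed against the magazine with more than 20 N (contact force between any of cell_1, cell_2 and magazine above 20 N).
It fails at once if the fingers press on the magazine with more than 20 N (contact force between the fingers and magazine above 20 N).
It fails at once if a bystander is moved more than 15 mm (distance of any of heatsink, relay, adapter from where it was at the start of the episode above 0.015 m).
It also fails if it takes over 72 s, if anything falls off the work surface, if the arm or the gripper's body presses on something with over 40 N, if the wrist force passes 120 N, or if a joint passes its speed limit or range.

### The arm

A 7-joint arm with a two-finger parallel gripper is mounted at the origin on a cart in front of the work surface, level with it; the furniture and walls round the work are solid. World frame = base frame: x ahead of the robot, y to its left, z up, the work surface at z = 0. Lengths are in m, angles in rad, forces in N, time in s.
With the tool pointing down it reaches from about 0.425 to 0.875 m from the base axis. Payload 8.4 kg.
Tool frame: the origin (TCP) lies between the finger pads; the fingertips stand 14 mm ahead of it and the grasp point (between the pads) lies 5 mm behind it; z points along the fingers, y is the line along which they close (so a half turn about z gives the same grasp; the last joint's range is limited). The gripper opens to 85 mm and grips with 20 to 120 N. Pads are 22 mm wide; open, the fingers measure 114 mm over their backs; the gripper's body (76 mm by 85 mm) begins 54 mm behind the grasp point. The pads swing forward as they close: fully open they stand 13 mm farther back than shut.
Start: joints at [1.09, 0.333, 0.04, 1.465, -0.013, 1.343, -0.059], TCP at [0.242, -0.603, 0.221] pointing down, gripper open.
Joint ranges: [-2.58, 2.58], [-0.38, 2.09], [-1.3, 1.39], [0.25, 2.4], [-1.5, 4.64], [0.08, 2.09], [-2.65, 2.65]. Speed limits (rad/s): [2.22, 2.22, 2.79, 2.79, 3.14, 3.14, 3.14].

### API

Orientations are given as a rotation vector (axis times angle).
In Python, from cell import bot gives the robot as it stands.
- The arm moves only by the tool drive_tool, never from a script. Its argument "rows" is one flat list of numbers, 6 for each row, row after row: the shift along the tool's x, y, z in cm, then the turn, a rotation vector about the tool's x, y, z in degrees. In form: [tx, ty, tz, wx, wy, wz, tx, ty, tz, wx, wy, wz, ...]. A call has 1 to 20 rows; each row shifts and turns the commanded pose from where the row before left it, along the tool's axes as they then stand; what a row does not reach is not made up. A row lasts 1/12 s, in which the tool goes at most 41.7 mm and 7.16 degrees, less where a joint would pass 70% of its speed; a pose out of reach is approached as far as the arm can. A call is refused whole if a number of a shift passes 4.17 or a number of a turn 7.16, either way. A call with a gripper value outside its range is refused whole. "gripper" is the finger opening in cm, from 0 to 8.54, set as the call begins (left out, the last holds). The fingers move at their own pace and stop on an object; "squeeze" is the grip in N (left out, the last holds). Time passes only in rows, so rows that do not move let the fingers close. It gives the time, the measured TCP pose, the force, the opening and the grip force at its end, in the units of the state.
- bot.read_state(): the state, without advancing time (a new reading comes with each control period).
- bot.read_camera(name): name is "side" or "top" or "wrist"; returns a dict with "frame" (384x512x3 uint8, red, green, blue), "depth" (384x512 float32, m along the optical axis (not along the pixel's ray), 0 where there is no reading), "K" (3x3 intrinsics, pixels), "cam_to_world" (4x4, takes a point from camera to world coordinates). Camera axes: x right, y up, looking along -z (the intrinsics and any distortion apply to the point x, -y, -z); pixel columns grow to the right and rows downward; lengths in m; the calibration is good to about 2 mm. A picture is of the moment at which its call begins.
- bot.close_job(): hands the job in; it is judged then, once.
The state is a dict: "t": time; "joint_pos": joint angles; "dq": joint speeds; "tau": joint torques, N m; "tool_pos": TCP position; "tcp_rot": TCP orientation; "contact_force": force on the tool from outside, world axes, zero at the start; "torque": the same for the moment, N m; "gripper_width": finger opening in m; "finger_force": force on a finger pad.
Only numpy, scipy, OpenCV 4.12 (cv2) and the standard library are available. Lean on these libraries where they do the work, as an engineer would, in place of code of your own. Each camera call takes 0.05 s, during which the arm holds its last target. There are 200 camera calls.

## Working session

There is one attempt and no reset: what is moved stays moved. The work goes in short steps, Python scripts to look and compute and a tool call to move; the robot and the scene stay as the last step left them, time stands still between calls to the robot, and variables do not carry over. Pictures are saved under pics/ and viewed, at most 10 in all, crops included, and the job is handed in when it is done.

Besides the shell and the picture viewer there is one more tool, called after "Emit:" as name(argument=value, ...), one argument or row to a line, values as JSON. drive_tool: Moves the arm, as the interface text tells. Its arguments: {"type":"object","properties":{"rows":{"type":"array","items":{"type":"number"}},"gripper":{"type":"number"},"squeeze":{"type":"number"}},"required":["rows"]}

```bash
mkdir -p pics; cat > h.py <<'E'
import numpy as np, cv2
from cell import bot
from scipy.spatial.transform import Rotation as R
def world(c):
    K=c["K"];d=c["depth"];v,u=np.mgrid[:d.shape[0],:d.shape[1]]
    x=(u-K[0,2])/K[0,0]*d;y=(v-K[1,2])/K[1,1]*d
    p=np.stack([x,-y,-d],-1);T=c["cam_to_world"]
    return p@T[:3,:3].T+T[:3,3]
E
python3 - <<'E'
from h import *
cs=[bot.read_camera(n) for n in("top","side")]
np.savez('c0.npz',**{f"{n}_{k}":c[k] for n,c in zip(("top","side"),cs) for k in c})
for n,c in zip(("top","side"),cs):
    cv2.imwrite(f'pics/{n}0.png',c["frame"][:,:,::-1]); print(n,c["K"],c["cam_to_world"].round(3),c.keys())
print(bot.read_state())
E
```

```text
top [[358.92409433   0.         257.56973741]
 [  0.         358.92409433 195.21592078]
 [  0.           0.           1.        ]] [[ 0.001  0.996 -0.087  0.466]
 [-0.999 -0.003 -0.043  0.134]
 [-0.043  0.087  0.995  0.93 ]
 [ 0.     0.     0.     1.   ]] dict_keys(['frame', 'depth', 'K', 'cam_to_world'])
side [[475.27273746   0.         267.15087518]
 [  0.         475.27273746 194.29117718]
 [  0.           0.           1.        ]] [[-0.484  0.559 -0.673 -0.06 ]
 [-0.875 -0.29   0.388  0.521]
 [ 0.022  0.777  0.629  0.659]
 [ 0.     0.     0.     1.   ]] dict_keys(['frame', 'depth', 'K', 'cam_to_world'])
{'t': 0.1, 'joint_pos': array([ 1.08980003,  0.33385687,  0.03992388,  1.46615021, -0.01338321,
        1.34332433, -0.05851257]), 'dq': array([ 0.00040113, -0.00197226, -0.00036451, -0.00204814,  0.00015981,
        0.00048577,  0.0004782 ]), 'tau': array([ 2.08037505e-03, -6.60015607e+01,  1.36878636e+00, -4.06473863e+01,
        1.68401393e-02,  8.91278323e-03,  3.58051568e-05]), 'tool_pos': array([ 0.24196674, -0.60283077,  0.21971616]), 'tcp_rot': array([-3.08315486e+00, -5.95709160e-01,  6.39738945e-04]), 'contact_force': array([ 0.538523  ,  0.02449685, -0.41980426]), 'torque': array([-0.01146397,  0.00365632,  0.01929187]), 'finger_force': 0.0, 'gripper_width': 0.08507934035324277}
```

View pics/top0.png

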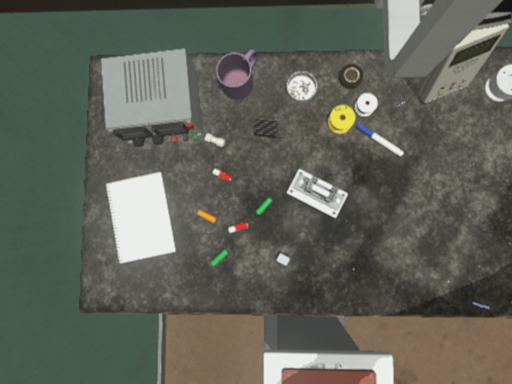

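View pics/side0.png

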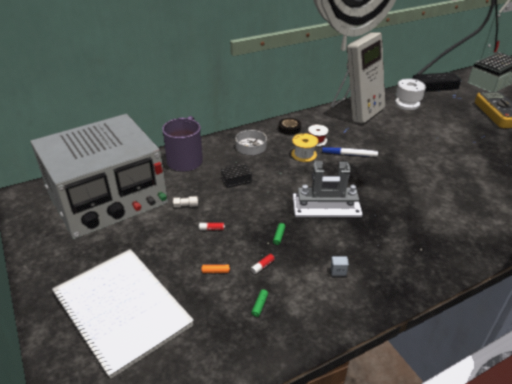

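The red-and-white cylinders at top (222,175) and (238,228) are the cells. The look-alikes are green at (264,206) and (219,258), and orange at (207,216). The pale adapter is at (214,140), the magazine at (318,193), the relay at (283,259) and the heatsink at (266,128).

```bash
python3 - <<'E'
from h import *
z=np.load('c0.npz')
c={k:z['top_'+k] for k in("frame","depth","K","cam_to_world")}
f=c["frame"].astype(int);W=world(c)
s={k:z['side_'+k] for k in("frame","depth","K","cam_to_world")}
fs=s["frame"].astype(int);Ws=world(s)
def cells(f,W,boxes,n):
  for (u0,v0,u1,v1) in boxes:
    sub=np.zeros(f.shape[:2],bool);sub[v0:v1,u0:u1]=1
    m=sub&((f.max(2)>130))&(W[...,2]>0.003)
    P=W[m];r=cv2.minAreaRect((P[:,:2]*1000).astype(np.float32))
    print(n,m.sum(),"ctr",r,"zmax",np.percentile(P[:,2],[5,50,95]).round(4),"mean",P.mean(0).round(4))
cells(f,W,[(208,164,236,186),(225,219,252,236)],"top")
cells(fs,Ws,[(194,218,230,235),(248,250,280,275)],"side")
# magazine
for n,w,b in(("top",W,(280,160,356,226)),("side",Ws,(285,155,370,222))):
  P=w[b[1]:b[3],b[0]:b[2]].reshape(-1,3)
  print(n,np.histogram(P[:,2],bins=np.arange(-.004,.13,.004)))
  for lo,hi in((.005,.02),(.07,.13)):
    Q=P[(P[:,2]>lo)&(P[:,2]<hi)]
    r=cv2.minAreaRect((Q[:,:2]*1000).astype(np.float32));print(lo,len(Q),r,Q.mean(0).round(4))
im=np.hstack([cv2.resize(c["frame"][150:250,190:360],None,fx=4,fy=4,interpolation=3)]);cv2.imwrite('pics/crop.png',im[:,:,::-1])
E
```

```text
top 102 ctr ((599.5883178710938, 267.4599609375), (49.01565170288086, 13.9124755859375), 62.05760955810547) zmax [0.0072 0.0116 0.0145] mean [0.5994 0.2678 0.0114]
top 107 ctr ((464.2950439453125, 224.92442321777344), (13.880854606628418, 49.5387077331543), 18.277624130249023) zmax [0.007  0.0107 0.014 ] mean [0.4641 0.2248 0.0106]
side 148 ctr ((276.65423583984375, 404.989013671875), (49.61982345581055, 710.2479248046875), 66.93356323242188) zmax [0.009  0.0133 0.0163] mean [0.5869 0.2729 0.0217]
side 158 ctr ((214.6009521484375, 376.2552490234375), (37.23129653930664, 619.6334228515625), 58.70105743408203) zmax [0.0099 0.0138 0.0165] mean [0.45   0.2325 0.0256]
top (array([2695,  539,  442,  131,    4,    0,    0,    1,   39,  277,   80,
         20,   18,   30,   43,   11,    7,    8,   26,   83,    5,   14,
         15,    9,   15,   42,   70,   48,    0,    0,    0,    0,    0]), array([-0.004,  0.   ,  0.004,  0.008,  0.012,  0.016,  0.02 ,  0.024,
        0.028,  0.032,  0.036,  0.04 ,  0.044,  0.048,  0.052,  0.056,
        0.06 ,  0.064,  0.068,  0.072,  0.076,  0.08 ,  0.08
[... 479 characters left out ...]
 92,   57,   52,   50,   51,   90,   62,   35,
         43,   42,   48,   59,   61,   73,    3,    0,    0,    0,    0]), array([-0.004,  0.   ,  0.004,  0.008,  0.012,  0.016,  0.02 ,  0.024,
        0.028,  0.032,  0.036,  0.04 ,  0.044,  0.048,  0.052,  0.056,
        0.06 ,  0.064,  0.068,  0.072,  0.076,  0.08 ,  0.084,  0.088,
        0.092,  0.096,  0.1  ,  0.104,  0.108,  0.112,  0.116,  0.12 ,
        0.124,  0.128]))
0.005 1023 ((605.4295654296875, -35.38252258300781), (177.0889434814453, 240.89578247070312), 56.70859146118164) [0.5505 0.0261 0.0087]
0.07 536 ((549.2890014648438, 22.846906661987305), (76.15777587890625, 34.37509536743164), 62.926483154296875) [0.5468 0.0242 0.0893]
```

View pics/crop.png

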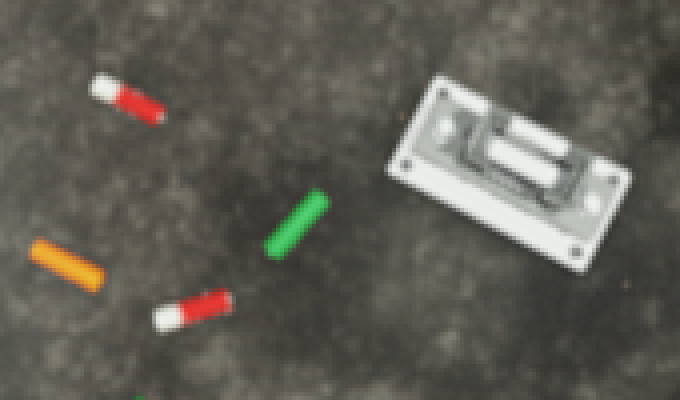

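The crop confirms two red/white cells and the green and orange decoys. Next I turn to the magazine's yaw, move over it and look with the wrist camera.

Emit:
drive_tool(
  rows=[0,0,0,0,0,-6.7,0,0,0,0,0,-6.7,0,0,0,0,0,-6.7,0,0,0,0,0,-6.7,0,0,0,0,0,-6.7,0,0,0,0,0,-6.7],
  gripper=4.5,
)

```text
t: 0.6
tool_pos: [0.2421, -0.6029, 0.22]
tcp_rot: [-2.686, -1.627, -0.0]
contact_force: [-0.6, 0.1, -0.8]
gripper_width: 0.0445
finger_force: 0.0
```

Emit:
drive_tool(
  rows=[4.1,-0.1,0,0,0,0,4.1,-0.1,0,0,0,0,4.1,-0.1,0,0,0,0,4.1,-0.1,0,0,0,0,4.1,-0.1,0,0,0,0,4.1,-0.1,0,0,0,0,4.1,-0.1,0,0,0,0,4.1,-0.1,0,0,0,0,4.1,-0.1,0,0,0,0,4.1,-0.1,0,0,0,0,4.1,-0.1,0,0,0,0,4.1,-0.1,0,0,0,0,4.1,-0.1,0,0,0,0,4.1,-0.1,0,0,0,0,4.1,-0.1,0,0,0,0,4.1,-0.1,0,0,0,0,4.1,-0.1,0,0,0,0,0,0,0,0,0,0,0,0,0,0,0,0],
)

```text
t: 2.18
tool_pos: [0.5537, 0.0236, 0.22]
tcp_rot: [-2.686, -1.626, 0.0]
contact_force: [-0.0, -0.3, -0.3]
gripper_width: 0.045
finger_force: 0.0
```

```bash
python3 - <<'E'
from h import *
c=bot.read_camera("wrist");s=bot.read_state()
np.savez('w1.npz',**c)
cv2.imwrite('pics/w1.png',c["frame"][:,:,::-1])
print(s["t"],s["tool_pos"],s["tcp_rot"],s["contact_force"],c["cam_to_world"].round(3),c["K"][0])
Rt=R.from_rotvec(s["tcp_rot"]).as_matrix();print(Rt.round(4))
W=world(c)
print(np.histogram(W[...,2],bins=np.arange(-.004,.13,.004)))
E
```

```text
2.2333 [0.5533672  0.02124973 0.21994181] [-2.68962892e+00 -1.62183000e+00  1.44992098e-03] [-0.40007199 -0.52985842 -0.75314945] [[ 0.885  0.446  0.134  0.588]
 [-0.465  0.848  0.252  0.089]
 [-0.001 -0.286  0.958  0.372]
 [ 0.     0.     0.     1.   ]] [314.70234971   0.         256.46892715]
[[ 4.667e-01  8.844e-01 -1.200e-03]
 [ 8.844e-01 -4.667e-01  2.000e-04]
 [-4.000e-04 -1.200e-03 -1.000e+00]]
(array([130366,   3574,   3710,   2501,   1863,    427,    347,    402,
         1731,   1688,   1147,   1675,     28,    117,    154,     35,
           18,     29,     42,    571,     60,    112,    135,     67,
          184,    283,    494,    275,      0,      0,      0,      0,
            0]), array([-0.004,  0.   ,  0.004,  0.008,  0.012,  0.016,  0.02 ,  0.024,
        0.028,  0.032,  0.036,  0.04 ,  0.044,  0.048,  0.052,  0.056,
        0.06 ,  0.064,  0.068,  0.072,  0.076,  0.08 ,  0.084,  0.088,
        0.092,  0.096,  0.1  ,  0.104,  0.108,  0.112,  0.116,  0.12 ,
        0.124,  0.128]))
```

View pics/w1.png

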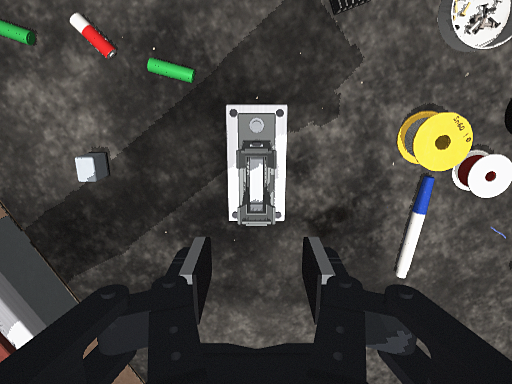

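The wrist view shows the magazine at (257,165), aligned with the tool, and a cell at (92,35). I'll fit the magazine from this view.

```bash
cat >> h.py <<'E'
def fit(Q,n=""):
    r=cv2.minAreaRect((Q[:,:2]*1000).astype(np.float32));(w,h),a=r[1],r[2]
    print(n,len(Q),"ctr",np.round(r[0],1),"size",np.round((w,h),1),"long axis",round((a if w>h else a+90)%180,2),"z",np.percentile(Q[:,2],[5,50,95]).round(4))
def mag(c):
    W=world(c);f=c["frame"].astype(int)
    near=(np.hypot(W[...,0]-.552,W[...,1]-.022)<.085)&(W[...,2]<.13)
    fit(W[near&(W[...,2]>.004)&(W[...,2]<.012)&(f.min(2)>110)],"foot")
    m=near&(W[...,2]>.097);fit(W[m],"towers")
    u,k=np.histogram(W[m][:,2],bins=np.arange(.096,.112,.001));print(u)
E
python3 - <<'E'
from h import *
c=dict(np.load('w1.npz'));mag(c)
W=world(c);f=c["frame"].astype(int)
m=(W[...,2]>.003)&(W[...,2]<.03);m[:,:60]=0;m[:,130:]=0;m[:5]=0;m[70:]=0
fit(W[m],"cellB")
E
```

```text
foot 2614 ctr [552.2  22.5] size [138.3  69.7] long axis 62.22 z [0.005  0.0063 0.0076]
towers 983 ctr [552.  22.] size [70.4 34.9] long axis 62.27 z [0.0976 0.1031 0.1049]
[  0  77  68  69  66  66 113 249 231  41   3   0   0   0   0]
cellB 756 ctr [464.8 225. ] size [14.4 50.7] long axis 106.74 z [0.0065 0.0114 0.0135]
```

Emit:
drive_tool(
  rows=[4,-0.9,0,0,0,0,4,-0.9,0,0,0,0,4,-0.9,0,0,0,0,4,-0.9,0,0,0,0,4,-0.9,0,0,0,0,0,-2.8,3,0,0,0,0,0,3,0,0,0,0,0,3,0,0,0,0,0,0,0,0,0,0,0,0,0,0,0],
)

```text
t: 3.07
tool_pos: [0.5823, 0.2291, 0.1296]
tcp_rot: [2.693, 1.617, -0.005]
contact_force: [1.0, 0.1, 0.7]
gripper_width: 0.0454
finger_force: 0.0
```

```bash
python3 - <<'E'
from h import *
c=bot.read_camera("wrist");s=bot.read_state()
np.savez('w2.npz',**c)
cv2.imwrite('pics/w2.png',c["frame"][:,:,::-1])
print(s["t"],s["tool_pos"],s["tcp_rot"],s["contact_force"])
W=world(c);f=c["frame"].astype(int)
m=(np.hypot(W[...,0]-.5995,W[...,1]-.2675)<.045)&(W[...,2]>.003)&(W[...,2]<.02)
fit(W[m],"cellA");v,u=np.nonzero(m);print(u.min(),u.max(),v.min(),v.max())
E
```

```text
3.1167 [0.58345558 0.22995952 0.13148992] [ 2.69313798e+00  1.61651393e+00 -1.89760353e-04] [0.2899774  1.27187792 0.46459133]
cellA 966 ctr [600.2 268.6] size [48.7 14.4] long axis 63.04 z [0.0076 0.0116 0.0132]
245 262 106 164
```

View pics/w2.png

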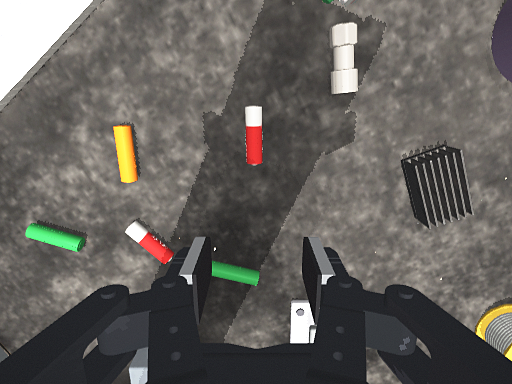

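The nearer cell is at (254,135), almost straight ahead of the tool. I'll go down over it.

Emit:
drive_tool(
  rows=[2.1,-0.2,2,0,0,0,2.1,-0.2,2,0,0,0,0,0,2,0,0,0,0,0,2,0,0,0,0,0,0,0,0,0,0,0,0,0,0,0,0,0,0,0,0,0],
)

```text
t: 3.7
tool_pos: [0.6005, 0.2705, 0.0532]
tcp_rot: [2.692, 1.618, 0.005]
contact_force: [0.3, -0.2, 0.3]
gripper_width: 0.045
finger_force: 0.0
```

```bash
cat >> h.py <<'E'
def to(x,y,z,yaw=None):
    s=bot.read_state();M=R.from_rotvec(s["tcp_rot"]).as_matrix()
    print("t",s["t"],"pos",s["tool_pos"].round(4),"F",s["contact_force"].round(1),"w",round(s["gripper_width"],4),"shift cm",((np.array([x,y,z])-s["tool_pos"])@M*100).round(2))
    print("yaw",np.degrees(np.arctan2(M[1,0],M[0,0])).round(2),"tilt",M[2,:2].round(4))
E
python3 - <<'E'
from h import *
for i in range(3):
  to(.6,.2682,.017)
  c=bot.read_camera("wrist")
W=world(c)
m=(np.hypot(W[...,0]-.5995,W[...,1]-.2675)<.045)&(W[...,2]>.003)&(W[...,2]<.02)
fit(W[m],"cellA");v,u=np.nonzero(m);print(u.min(),u.max(),v.min(),v.max())
E
```

```text
t 3.7 pos [0.6005 0.2705 0.0532] F [ 0.3 -0.2  0.3] w 0.045 shift cm [-0.23  0.06  3.62]
yaw 62.0 tilt [0.0023 0.002 ]
t 3.75 pos [0.6005 0.2706 0.0533] F [ 0.4 -0.9  0.2] w 0.0448 shift cm [-0.25  0.07  3.63]
yaw 62.01 tilt [0.0026 0.0023]
t 3.8 pos [0.6003 0.2706 0.0531] F [ 0.2 -0.1  0.5] w 0.0447 shift cm [-0.24  0.08  3.61]
yaw 62.02 tilt [0.0024 0.0023]
cellA 1533 ctr [600.  268.8] size [49.2 14.1] long axis 62.47 z [0.0072 0.0114 0.0132]
247 268 180 253
```

Emit:
drive_tool(
  rows=[-0.1,0,1.2,0,0,0,-0.1,0,1.2,0,0,0,0,0,1.2,0,0,0,0,0,0,0,0,0,0,0,0,0,0,0],
)

```text
t: 4.27
tool_pos: [0.5969, 0.2682, 0.0129]
tcp_rot: [-2.691, -1.62, 0.004]
contact_force: [0.2, 0.2, -0.8]
gripper_width: 0.0451
finger_force: 0.0
```

Emit:
drive_tool(
  rows=[0,0,0,0,0,0,0,0,0,0,0,0,0,0,0,0,0,0,0,0,0,0,0,0,0,0,0,0,0,0,0,0,0,0,0,0,0,0,0,0,0,0,0,0,0,0,0,0],
  gripper=0.5,
  squeeze=30,
)

```text
t: 4.93
tool_pos: [0.598, 0.2687, 0.0146]
tcp_rot: [2.692, 1.62, 0.0]
contact_force: [-0.5, -0.2, 0.0]
gripper_width: 0.005
finger_force: 0.0
```

```bash
python3 - <<'E'
from h import *
to(.6,.2682,.15)
E
```

```text
t 4.9333 pos [0.598  0.2687 0.0146] F [-0.5 -0.2  0. ] w 0.005 shift cm [  0.05   0.21 -13.54]
yaw 62.07 tilt [0.0001 0.    ]
```

The fingers closed to 5 mm on nothing, so I'll look.

```bash
python3 - <<'E'
from h import *
c=bot.read_camera("wrist");cv2.imwrite('pics/w3.png',c["frame"][:,:,::-1]);np.savez('w3.npz',**c)
to(.6,.2682,.15)
E
```

```text
t 4.9833 pos [0.5979 0.2687 0.0145] F [-0.1  0.6 -0. ] w 0.005 shift cm [  0.05   0.21 -13.55]
yaw 62.07 tilt [ 0. -0.]
```

View pics/w3.png

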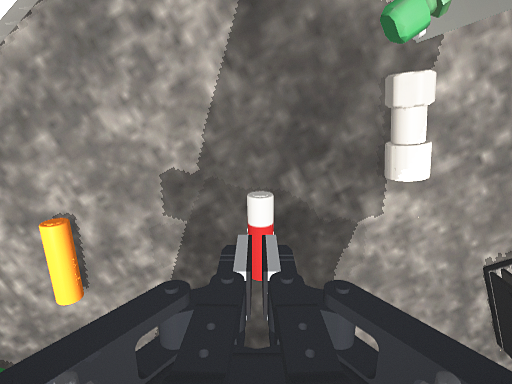

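```bash
python3 - <<'E'
from h import *
c=dict(np.load('w3.npz'));W=world(c);f=c["frame"].astype(int)
for p in((246,238),(246,255),(246,272),(272,238),(272,255),(272,272),(260,198),(260,215),(260,235),(260,255),(260,272),(260,285)): print(p,f[p[1],p[0]],W[p[1],p[0]].round(4))
t=bot.read_camera("top");Wt=world(t);np.savez('t3.npz',**t)
ft=t["frame"].astype(int);m=(ft[...,0]>130)&(ft[...,1]<90)&(ft[...,2]<90);m[:,:195]=0;m[:,260:]=0;m[150:]&=True;m[:155]=0;m[240:]=0
n,l,st,ce=cv2.connectedComponentsWithStats(m.astype(np.uint8));print(st,ce)
s=bot.read_state();T=np.linalg.inv(c["cam_to_world"])
M=R.from_rotvec(s["tcp_rot"]).as_matrix()
for d in(-.005,0,.014):
  q=T[:3,:3]@(s["tool_pos"]+M[:,2]*d)+T[:3,3];q=q*[1,-1,-1];print(d,(c["K"]@(q/q[2]))[:2])
E
```

```text
(246, 238) [150 153 154] [0.5985 0.2808 0.0306]
(246, 255) [161 163 166] [0.5994 0.2811 0.0487]
(246, 272) [109 113 114] [0.5995 0.2804 0.0612]
(272, 238) [147 150 152] [0.6094 0.2753 0.0311]
(272, 255) [146 147 150] [0.6087 0.2755 0.0477]
(272, 272) [255 255 255] [0.6081 0.2759 0.0613]
(260, 198) [226 225 219] [0.611  0.2898 0.0119]
(260, 215) [254 253 252] [0.6067 0.2818 0.0125]
(260, 235) [249  60  59] [0.6015 0.2719 0.0129]
(260, 255) [251  61  59] [0.5961 0.2616 0.0131]
(260, 272) [251  62  61] [0.5914 0.2528 0.0137]
(260, 285) [86 84 79] [ 0.5827  0.2359 -0.0031]
[[     0      0    512    384 192842]
 [   195    155     65     85   3755]
 [   196    161      1      1      1]
 [   197    163      2      2      2]
 [   195    166      1      1      1]
 [   200    166      1      1      1]
 [   199    168      1      1      1]
 [   195    170      2      1      2]
 [   200    170      1      1      1]
 [   206    212      1      1      1]
 [   213    220      1      1      1]] [[255.95998797 191.4616318 ]
 [232.04074567 193.51744341]
 [196.         161.        ]
 [197.5        163.5       ]
 [195.         166.        ]
 [200.         166.        ]
 [199.         168.        ]
 [195.5        170.        ]
 [200.         170.        ]
 [206.         212.        ]
 [213.         220.        ]]
-0.005 [256.86963236 248.42412137]
0 [256.85391831 244.12755497]
0.014 [256.81437297 233.31499024]
```

The pads' lower edge is at about z = 27 mm while the state says the TCP is at 14.5 mm, so the tips closed above the cell (260,235). I'll open slightly and go lower, watching the force.

Emit:
drive_tool(
  rows=[0,0,0,0,0,0,0,0,0,0,0,0,0,0,0,0,0,0,0,0,0,0,0,0,0,0.1,0.4,0,0,0,0,0,0.4,0,0,0,0,0,0,0,0,0],
  gripper=3.5,
)

```text
t: 5.62
tool_pos: [0.5983, 0.2678, 0.0053]
tcp_rot: [-2.692, -1.62, 0.002]
contact_force: [-0.8, 0.5, -0.5]
gripper_width: 0.0349
finger_force: 0.0
```

```bash
cat >> h.py <<'E'
def tips(c,s):
    # pads front-face pixels: bottom edge height relative to TCP
    W=world(c);M=R.from_rotvec(s["tcp_rot"]).as_matrix();P=(W-s["tool_pos"])@M
    m=(abs(P[...,0]-.011)<.006)&(abs(P[...,1])<.045)&(abs(P[...,2])<.06)&(W[...,2]>s["tool_pos"][2]-.02)
    return P,m
E
python3 - <<'E'
from h import *
s=bot.read_state();c=bot.read_camera("wrist");to(.6,.2685,.0)
W=world(c);f=c["frame"].astype(int)
M=R.from_rotvec(s["tcp_rot"]).as_matrix();P=(W-s["tool_pos"])@M
for v in range(222,260,3):
  r=[(u,*(P[v,u]*1000).round(0).astype(int)) for u in range(205,306,2) if abs(P[v,u,0])<.03 and P[v,u,2]<.012]
  print(v,r[:2],r[-2:])
E
```

```text
t 5.6667 pos [0.5984 0.268  0.0057] F [-0.3 -0.6 -0. ] w 0.0351 shift cm [0.12 0.12 0.57]
yaw 62.07 tilt [-0.001  -0.0008]
222 [(205, np.int64(10), np.int64(-28), np.int64(7)), (207, np.int64(10), np.int64(-27), np.int64(7))] [(303, np.int64(9), np.int64(25), np.int64(8)), (305, np.int64(10), np.int64(26), np.int64(7))]
225 [(205, np.int64(8), np.int64(-28), np.int64(7)), (207, np.int64(8), np.int64(-27), np.int64(8))] [(303, np.int64(8), np.int64(25), np.int64(7)), (305, np.int64(8), np.int64(26), np.int64(8))]
228 [(205, np.int64(6), np.int64(-28), np.int64(7)), (207, np.int64(6), np.int64(-27), np.int64(8))] [(303, np.int64(6), np.int64(25), np.int64(6)), (305, np.int64(6), np.int64(26), np.int64(7))]
231 [(205, np.int64(5), np.int64(-28), np.int64(7)), (207, np.int64(4), np.int64(-27), np.int64(7))] [(303, np.int64(4), np.int64(25), np.int64(7)), (305, np.int64(4), np.int64(26), np.int64(8))]
234 [(205, np.int64(2), np.int64(-29), np.int64(8)), (207, np.int64(3), np.int64(-27), np.int64(7))] [(303, np.int64(2), np.int64(25), np.int64(8)), (305, np.int64(3), np.int64(26), np.int64
[... 966 characters left out ...]
int64(20), np.int64(-28)), (305, np.int64(11), np.int64(21), np.int64(-28))]
252 [(205, np.int64(11), np.int64(-22), np.int64(-31)), (207, np.int64(12), np.int64(-21), np.int64(-31))] [(303, np.int64(12), np.int64(19), np.int64(-32)), (305, np.int64(11), np.int64(20), np.int64(-31))]
255 [(205, np.int64(12), np.int64(-22), np.int64(-34)), (207, np.int64(12), np.int64(-21), np.int64(-34))] [(303, np.int64(11), np.int64(19), np.int64(-33)), (305, np.int64(11), np.int64(20), np.int64(-34))]
258 [(205, np.int64(11), np.int64(-21), np.int64(-36)), (207, np.int64(11), np.int64(-20), np.int64(-36))] [(303, np.int64(12), np.int64(19), np.int64(-37)), (305, np.int64(12), np.int64(19), np.int64(-37))]
```

The tips sit about 14 mm behind the reported TCP. I'll go down another 15 mm and then close.

Emit:
drive_tool(
  rows=[0.1,0.1,0.5,0,0,0,0,0,0.5,0,0,0,0,0,0.5,0,0,0,0,0,0,0,0,0,0,0,0,0,0,0],
)

```text
t: 6.08
tool_pos: [0.5998, 0.2685, -0.0091]
tcp_rot: [-2.692, -1.62, 0.001]
contact_force: [0.6, -0.8, -0.2]
gripper_width: 0.0352
finger_force: 0.0
```

Emit:
drive_tool(
  rows=[0,0,0,0,0,0,0,0,0,0,0,0,0,0,0,0,0,0,0,0,0,0,0,0,0,0,0,0,0,0,0,0,0,0,0,0],
  gripper=0.5,
  squeeze=30,
)

```text
t: 6.58
tool_pos: [0.6004, 0.2688, -0.0081]
tcp_rot: [2.692, 1.62, 0.001]
contact_force: [0.1, -0.1, 2.6]
gripper_width: 0.0135
finger_force: 31.6
```

Gripped (31.6 N). Lift and carry to the magazine.

Emit:
drive_tool(
  rows=[0,0,-1,0,0,0,0,0,-2,0,0,0,0,0,-3,0,0,0,0,0,-3,0,0,0,0,0,-3,0,0,0,0,0,-2,0,0,0,-2,0.6,0,0,0,0,-3,0.9,0,0,0,0,-3,0.9,0,0,0,0,-3,0.9,0,0,0,0,-3,0.9,0,0,0,0,-3,0.9,0,0,0,0,-3,0.9,0,0,0,0,-2,0.6,0,0,0,0,-2,0.6,0,0,0,-0.2,0,0,0,0,0,0,0,0,0,0,0,0,0,0,0,0,0,0],
)

```text
t: 8.08
tool_pos: [0.5515, 0.0237, 0.132]
tcp_rot: [-2.689, -1.625, -0.001]
contact_force: [-0.2, 0.6, 0.1]
gripper_width: 0.0134
finger_force: 31.3
```

```bash
python3 - <<'E'
from h import *
s=bot.read_state();c=bot.read_camera("wrist");np.savez('w4.npz',**c)
to(.5521,.0223,.1)
cv2.imwrite('pics/w4.png',c["frame"][:,:,::-1]);mag(c)
W=world(c);f=c["frame"].astype(int);M=R.from_rotvec(s["tcp_rot"]).as_matrix();P=(W-s["tool_pos"])@M
m=(f[...,0]>150)&(f[...,1]<110)&(f[...,2]<110)&(abs(P[...,0])<.04)&(abs(P[...,1])<.02)&(abs(P[...,2])<.03)
print("red P",m.sum(),np.percentile(P[m],[2,50,98],axis=0).round(4))
E
```

```text
t 8.1333 pos [0.5515 0.0242 0.1319] F [ 0.6  0.7 -0.9] w 0.0135 shift cm [-0.15  0.14  3.19]
yaw 62.36 tilt [0.0007 0.0002]
foot 3878 ctr [554.4  26.6] size [129.9  69.8] long axis 62.2 z [0.005  0.0062 0.0075]
towers 983 ctr [564.5  45.7] size [18.2 34.7] long axis 152.36 z [0.0978 0.1036 0.1051]
[  0  60  64  58  41  53 103 273 276  53   2   0   0   0   0]
red P 1574 [[-0.0234 -0.0062 -0.0216]
 [-0.0076  0.     -0.0199]
 [ 0.0074  0.0063 -0.0165]]
```

View pics/w4.png

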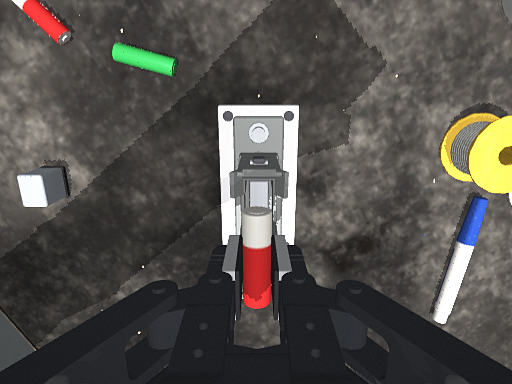

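The cell is held in line with the slot, cell at column ~258 and slot at ~260. I'll measure the in-hand cell's tilt and centre against the tower.

```bash
python3 - <<'E'
from h import *
c=dict(np.load('w4.npz'));s=bot.read_state()
W=world(c);f=c["frame"].astype(int);M=R.from_rotvec(s["tcp_rot"]).as_matrix();P=(W-s["tool_pos"])@M
m=(abs(P[...,0])<.035)&(abs(P[...,1])<.0065)&(abs(P[...,2]+.015)<.012)&(f.max(2)>110)
m[:200]=0; m[310:]=0
for x in np.arange(-.028,.03,.004):
  k=m&(abs(P[...,0]-x)<.002)
  if k.sum()>5: q=P[k]; print(round(x,3),k.sum(),"ztop",np.percentile(q[:,2],5).round(4),"y",np.percentile(q[:,1],[2,98]).round(4))
t=(W[...,2]>.1)&(W[...,2]<.108)&(abs(P[...,1])<.03)&(P[...,2]>.02);q=P[t]
print("tower",np.percentile(q,[1,50,99],axis=0).round(4))
for v in range(165,200,6):
  k=t[v];u=np.nonzero(k)[0]
  if len(u): print(v,[(i,(P[v,i,1]*1000).round(1)) for i in u[np.r_[True,np.diff(u)>1]|np.r_[np.diff(u)>1,True]]])
E
```

```text
-0.024 124 ztop -0.0215 y [-0.0063  0.0061]
-0.02 178 ztop -0.0214 y [-0.0063  0.0061]
-0.016 186 ztop -0.0214 y [-0.0062  0.0061]
-0.012 193 ztop -0.0214 y [-0.0061  0.006 ]
-0.008 197 ztop -0.0213 y [-0.0061  0.006 ]
-0.004 203 ztop -0.0214 y [-0.006   0.0065]
0.0 203 ztop -0.0214 y [-0.0064  0.0064]
0.004 212 ztop -0.0214 y [-0.0064  0.0064]
0.008 224 ztop -0.0215 y [-0.0063  0.0064]
0.012 221 ztop -0.0213 y [-0.0063  0.0063]
0.016 228 ztop -0.0214 y [-0.0062  0.0063]
0.02 228 ztop -0.0216 y [-0.0061  0.0062]
0.024 289 ztop -0.0209 y [-0.0061  0.0062]
tower [[ 0.0164 -0.0157  0.0264]
 [ 0.0297  0.0021  0.0281]
 [ 0.034   0.0187  0.0317]]
171 [(np.int64(232), np.float64(-14.4)), (np.int64(286), np.float64(17.5))]
177 [(np.int64(230), np.float64(-15.5)), (np.int64(238), np.float64(-11.0)), (np.int64(280), np.float64(14.1)), (np.int64(288), np.float64(18.7))]
183 [(np.int64(230), np.float64(-15.6)), (np.int64(237), np.float64(-11.5)), (np.int64(279), np.float64(13.6)), (np.int64(288), np.float64(18.7))]
189 [(np.int64(230), np.float64(-15.6)), (np.int64(237), np.float64(-11.7)), (np.int64(279), np.float64(13.7)), (np.int64(288), np.float64(18.8))]
195 [(np.int64(230), np.float64(-15.8)), (np.int64(238), np.float64(-11.2)), (np.int64(279), np.float64(13.7)), (np.int64(287), np.float64(18.3))]
```

Emit:
drive_tool(
  rows=[-0.1,0.1,0.5,0,0,0,0,0,1,0,0,0,0,0,1,0,0,0,0,0,0.5,0,0,0,0,0,0,0,0,0,0,0,0,0,0,0],
)

```text
t: 8.63
tool_pos: [0.5514, 0.0218, 0.1008]
tcp_rot: [-2.688, -1.624, 0.002]
contact_force: [-1.0, -0.1, -0.2]
gripper_width: 0.0133
finger_force: 31.3
```

```bash
python3 - <<'E'
from h import *
to(.5521,.0223,.082)
E
```

```text
t 8.6333 pos [0.5514 0.0218 0.1008] F [-1.  -0.1 -0.2] w 0.0133 shift cm [0.08 0.04 1.88]
yaw 62.29 tilt [-0.0003 -0.0013]
```

Emit:
drive_tool(
  rows=[0,0,0.4,0,0,0,0,0,0.4,0,0,0,0,0,0,0,0,0,0,0,0,0,0,0],
)

```text
t: 8.97
tool_pos: [0.5517, 0.0215, 0.0934]
tcp_rot: [-2.689, -1.624, 0.0]
contact_force: [-0.2, 0.6, -0.4]
gripper_width: 0.0132
finger_force: 31.3
```

Emit:
drive_tool(
  rows=[0,0,0.3,0,0,0,0,0,0.3,0,0,0,0,0,0,0,0,0,0,0,0,0,0,0],
)

```text
t: 9.3
tool_pos: [0.5518, 0.0218, 0.0874]
tcp_rot: [-2.689, -1.625, -0.0]
contact_force: [1.0, 1.0, -0.6]
gripper_width: 0.0135
finger_force: 31.3
```

Emit:
drive_tool(
  rows=[0,0,0.2,0,0,0,0,0,0.1,0,0,0,0,0,0,0,0,0,0,0,0,0,0,0],
)

```text
t: 9.63
tool_pos: [0.5519, 0.0218, 0.0845]
tcp_rot: [-2.689, -1.625, -0.001]
contact_force: [2.0, 0.4, -2.0]
gripper_width: 0.0136
finger_force: 31.2
```

Emit:
drive_tool(
  rows=[0,0,0.2,0,0,0,0,0,0,0,0,0,0,0,0,0,0,0],
)

```text
t: 9.88
tool_pos: [0.552, 0.0217, 0.0825]
tcp_rot: [-2.689, -1.625, -0.001]
contact_force: [1.5, 2.3, -1.0]
gripper_width: 0.0137
finger_force: 31.2
```

Emit:
drive_tool(
  rows=[0,0,0.2,0,0,0,0,0,0,0,0,0,0,0,0,0,0,0],
)

```text
t: 10.13
tool_pos: [0.552, 0.0218, 0.0805]
tcp_rot: [-2.689, -1.625, -0.001]
contact_force: [1.5, 2.4, -0.2]
gripper_width: 0.0136
finger_force: 31.3
```

Emit:
drive_tool(
  rows=[0.1,0,0.1,0,0,0,0,0,0.1,0,0,0,0,0,0,0,0,0,0,0,0,0,0,0],
)

```text
t: 10.47
tool_pos: [0.5521, 0.0222, 0.0784]
tcp_rot: [-2.689, -1.624, 0.001]
contact_force: [1.5, 1.4, 0.2]
gripper_width: 0.0134
finger_force: 31.4
```

Emit:
drive_tool(
  rows=[0,0,0.1,0,0,0,0,0,0.1,0,0,0,0,0,0,0,0,0,0,0,0,0,0,0],
)

```text
t: 10.8
tool_pos: [0.5523, 0.0222, 0.0765]
tcp_rot: [2.689, 1.624, -0.0]
contact_force: [-0.4, 0.5, 1.7]
gripper_width: 0.0139
finger_force: 31.5
```

Ramp contact is felt. Release, rise clear and look.

Emit:
drive_tool(
  rows=[0,0,0,0,0,0,0,0,0,0,0,0,0,0,0,0,0,0,0,0,0,0,0,0,0,0,-1,0,0,0,0,0,-2,0,0,0,0,0,-2,0,0,0,0,0,0,0,0,0,0,0,0,0,0,0],
  gripper=3.5,
)

```text
t: 11.55
tool_pos: [0.5532, 0.0225, 0.1282]
tcp_rot: [2.688, 1.624, 0.003]
contact_force: [0.0, -0.1, -1.3]
gripper_width: 0.035
finger_force: 0.0
```

```bash
cat >> h.py <<'E'
def incell(c,s):
    W=world(c);f=c["frame"].astype(int);M=R.from_rotvec(s["tcp_rot"]).as_matrix()
    x=np.array([np.cos(np.radians(62.25)),np.sin(np.radians(62.25))]);D=W[...,:2]-[.5521,.0223]
    a=D@x;b=D@[x[1],-x[0]]
    red=(f[...,0]>120)&(f[...,1]<.5*f[...,0])&(f[...,2]<.5*f[...,0])&(abs(a)<.035)&(abs(b)<.02)
    for l in np.arange(-.024,.026,.006):
        k=(abs(a-l)<.003)&(abs(b)<.006)&(W[...,2]>.03)&(W[...,2]<.15)
        if k.sum()>5: print(round(l,3),k.sum(),"z",np.percentile(W[k][:,2],[10,50,90]).round(4),"red",(red&k).sum(),"b",(np.percentile(b[red&k],[5,95]).round(4) if (red&k).sum() else ""))
E
python3 - <<'E'
from h import *
s=bot.read_state();c=bot.read_camera("wrist");to(.5521,.0223,.1)
incell(c,s);cv2.imwrite('pics/w5.png',c["frame"][:,:,::-1])
E
```

```text
t 11.6 pos [0.5525 0.0224 0.1271] F [1.1 0.  0.3] w 0.035 shift cm [-0.02 -0.03  2.71]
yaw 62.27 tilt [0.0002 0.0009]
-0.024 82 z [0.0959 0.1005 0.1017] red 64 b [-0.0052  0.0054]
-0.018 162 z [0.0989 0.1006 0.1017] red 162 b [-0.0054  0.0048]
-0.012 172 z [0.0989 0.1003 0.1015] red 172 b [-0.0053  0.0054]
-0.006 173 z [0.0984 0.1001 0.1011] red 173 b [-0.0055  0.005 ]
-0.0 172 z [0.0982 0.0998 0.1009] red 172 b [-0.0055  0.0051]
0.006 185 z [0.0978 0.0996 0.1007] red 172 b [-0.0054  0.0053]
0.012 185 z [0.0973 0.0993 0.1004] red 0 b 
0.018 186 z [0.0973 0.099  0.1003] red 0 b 
0.024 224 z [0.0908 0.0973 0.0997] red 0 b
```

View pics/w5.png

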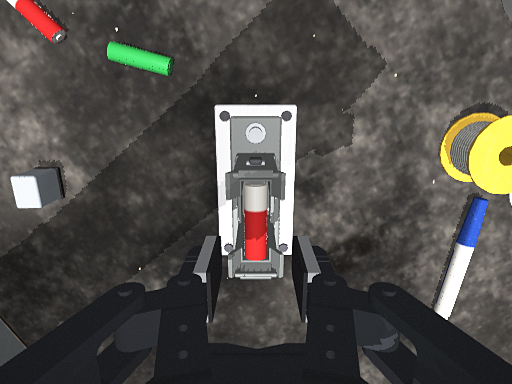

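The cell (257,222) is lying in the slot on the ramps, top at about 0.102. Close the fingers and push.

Emit:
drive_tool(
  rows=[0,0,0,0,0,0,0,0,0,0,0,0,0,0,0,0,0,0,0,0,0,0,0,0,0,0,0,0,0,0,0,0,0,0,0,0,0,0,1.5,0,0,0,0,0,1.2,0,0,0,0,0,0.5,0,0,0,0,0,0,0,0,0,0,0,0,0,0,0],
  gripper=0,
  squeeze=20,
)

```text
t: 12.52
tool_pos: [0.552, 0.0225, 0.0943]
tcp_rot: [-2.688, -1.624, 0.001]
contact_force: [0.2, 0.2, 0.2]
gripper_width: 0.0
finger_force: 0.0
```

Emit:
drive_tool(
  rows=[0,0,0.2,0,0,0,0,0,0.2,0,0,0,0,0,0,0,0,0,0,0,0,0,0,0],
)

```text
t: 12.85
tool_pos: [0.5525, 0.0225, 0.0908]
tcp_rot: [2.689, 1.624, 0.001]
contact_force: [0.5, 0.6, 0.3]
gripper_width: -0.0003
finger_force: 0.3
```

Emit:
drive_tool(
  rows=[0,0,0.2,0,0,0,0,0,0.2,0,0,0,0,0,0,0,0,0,0,0,0,0,0,0],
)

```text
t: 13.18
tool_pos: [0.5521, 0.0224, 0.0863]
tcp_rot: [-2.689, -1.624, 0.001]
contact_force: [0.1, -0.6, -0.5]
gripper_width: -0.0001
finger_force: 0.0
```

Emit:
drive_tool(
  rows=[0,0,0.2,0,0,0,0,0,0.2,0,0,0,0,0,0,0,0,0,0,0,0,0,0,0],
)

```text
t: 13.52
tool_pos: [0.552, 0.0224, 0.0822]
tcp_rot: [-2.689, -1.624, 0.001]
contact_force: [0.6, 0.7, -0.1]
gripper_width: -0.0
finger_force: 0.0
```

Emit:
drive_tool(
  rows=[0,0,0.2,0,0,0,0,0,0.1,0,0,0,0,0,0,0,0,0,0,0,0,0,0,0],
)

```text
t: 13.85
tool_pos: [0.5521, 0.0225, 0.0794]
tcp_rot: [-2.689, -1.624, 0.0]
contact_force: [-0.2, 0.6, 0.2]
gripper_width: 0.0001
finger_force: 0.0
```

Emit:
drive_tool(
  rows=[0,0,0.2,0,0,0,0,0,0.1,0,0,0,0,0,0,0,0,0,0,0,0,0,0,0],
)

```text
t: 14.18
tool_pos: [0.5523, 0.0225, 0.0765]
tcp_rot: [-2.689, -1.624, -0.0]
contact_force: [0.2, 0.5, 0.2]
gripper_width: 0.0003
finger_force: 0.3
```

No contact where I expected it, so I'll measure the tips against the cell.

```bash
python3 - <<'E'
from h import *
s=bot.read_state();c=bot.read_camera("wrist");incell(c,s)
cv2.imwrite('pics/w6.png',c["frame"][130:330,150:360][:,:,::-1].repeat(3,0).repeat(3,1)[:600,:630])
W=world(c)
for u in(248,268):
  print([(v,(W[v,u]*1000).round(0).astype(int).tolist(),c["frame"][v,u].tolist()) for v in range(200,270,5)])
E
```

```text
-0.012 54 z [0.1225 0.1272 0.1353] red 0 b 
-0.006 397 z [0.1228 0.1338 0.1381] red 0 b 
-0.0 296 z [0.1228 0.1318 0.1344] red 0 b 
0.006 313 z [0.1226 0.1282 0.1443] red 1 b [0.0057 0.0057]
0.012 2218 z [0.0855 0.1188 0.1414] red 0 b 
0.018 280 z [0.0828 0.0845 0.0857] red 0 b 
0.024 102 z [0.0829 0.0848 0.0864] red 0 b 
[(200, [565, 54, 104], [145, 148, 147]), (205, [564, 52, 104], [121, 124, 124]), (210, [559, 44, 84], [236, 235, 230]), (215, [557, 41, 84], [228, 225, 221]), (220, [556, 39, 84], [228, 226, 220]), (225, [555, 37, 83], [227, 225, 220]), (230, [554, 35, 85], [226, 223, 220]), (235, [554, 35, 90], [119, 106, 110]), (240, [554, 34, 96], [125, 127, 129]), (245, [554, 34, 101], [124, 126, 127]), (250, [554, 35, 107], [124, 124, 127]), (255, [554, 34, 110], [123, 125, 128]), (260, [554, 34, 113], [122, 124, 126]), (265, [554, 33, 117], [124, 125, 127])]
[(200, [572, 50, 104], [142, 145, 143]), (205, [571, 48, 104], [119, 122, 123]), (210, [567, 39, 83], [228, 225, 218]), (215, [566, 37, 83], [219, 216, 208]), (220, [565, 35, 84], [219, 216, 209]), (225, [563, 32, 82], [219, 214, 207]), (230, [562, 29, 83], [217, 216, 208]), (235, [562, 30, 89], [122, 104, 104]), (240, [562, 30, 96], [122, 124, 127]), (245, [562, 30, 100], [125, 126, 129]), (250, [562, 30, 105], [122, 123, 126]), (255, [562, 30, 110], [123, 125, 127]), (260, [562, 31, 115], [122, 125, 126]), (265, [562, 31, 119], [122, 123, 125])]
```

View pics/w6.png

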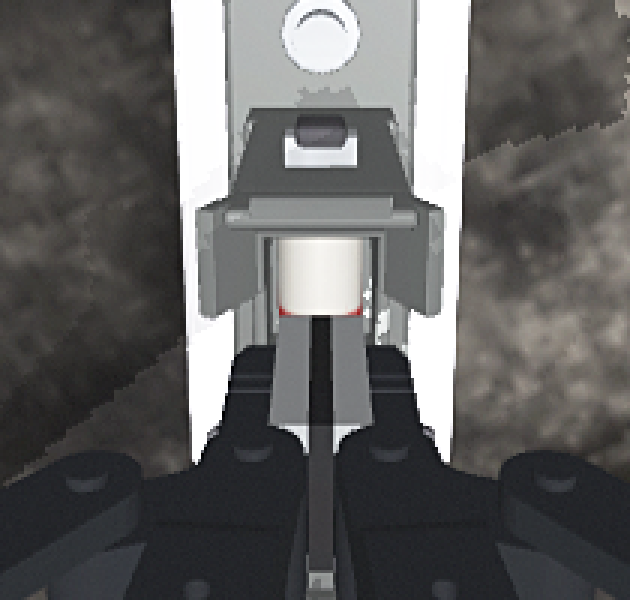

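The cell has already passed down with the tips: its top is at ~0.085, level, with the fingers directly on it. Continue.

Emit:
drive_tool(
  rows=[0,0,0.2,0,0,0,0,0,0.2,0,0,0,0,0,0,0,0,0],
)

```text
t: 14.48
tool_pos: [0.5523, 0.0224, 0.0723]
tcp_rot: [-2.689, -1.624, -0.0]
contact_force: [0.7, -0.2, 0.5]
gripper_width: -0.0
finger_force: 0.2
```

Emit:
drive_tool(
  rows=[0,0,0.2,0,0,0,0,0,0.1,0,0,0,0,0,0,0,0,0],
)

```text
t: 14.73
tool_pos: [0.5522, 0.0225, 0.0693]
tcp_rot: [-2.689, -1.625, 0.0]
contact_force: [0.7, -0.3, 0.8]
gripper_width: 0.0
finger_force: 0.4
```

Emit:
drive_tool(
  rows=[0,0,0.2,0,0,0,0,0,0.1,0,0,0,0,0,0,0,0,0],
)

```text
t: 14.98
tool_pos: [0.5523, 0.0224, 0.0663]
tcp_rot: [-2.689, -1.624, -0.0]
contact_force: [0.8, 0.7, 2.2]
gripper_width: -0.0001
finger_force: 1.3
```

Emit:
drive_tool(
  rows=[0,0,0.2,0,0,0,0,0,0.1,0,0,0,0,0,0,0,0,0],
)

```text
t: 15.23
tool_pos: [0.5522, 0.0224, 0.0633]
tcp_rot: [-2.689, -1.624, 0.0]
contact_force: [0.3, 0.4, 3.5]
gripper_width: 0.0002
finger_force: 1.4
```

Emit:
drive_tool(
  rows=[0,0,0.2,0,0,0,0,0,0.1,0,0,0,0,0,0,0,0,0],
)

```text
t: 15.48
tool_pos: [0.5523, 0.0225, 0.0603]
tcp_rot: [-2.689, -1.624, 0.0]
contact_force: [0.6, -0.0, 3.7]
gripper_width: 0.0001
finger_force: 1.6
```

Emit:
drive_tool(
  rows=[0,0,0.2,0,0,0,0,0,0.2,0,0,0,0,0,0,0,0,0],
)

```text
t: 15.73
tool_pos: [0.5523, 0.0225, 0.0562]
tcp_rot: [-2.689, -1.624, -0.0]
contact_force: [-0.6, 0.1, 3.7]
gripper_width: 0.0002
finger_force: 1.8
```

Emit:
drive_tool(
  rows=[0,0,-0.5,0,0,0,0,0,-1,0,0,0,0,0,-2,0,0,0,0,0,-3,0,0,0,0,0,-3,0,0,0,0,0,0,0,0,0,0,0,0,0,0,0,0,0,0,0,0,0],
)

```text
t: 16.4
tool_pos: [0.5519, 0.0222, 0.1515]
tcp_rot: [2.689, 1.624, -0.001]
contact_force: [-0.3, 0.1, -0.2]
gripper_width: 0.0002
finger_force: 0.0
```

```bash
python3 - <<'E'
from h import *
s=bot.read_state();c=bot.read_camera("wrist");to(.5521,.0223,.1);incell(c,s)
cv2.imwrite('pics/w7.png',cv2.resize(c["frame"][120:300,150:360],None,fx=3,fy=3)[:,:,::-1])
E
```

```text
t 16.45 pos [0.5515 0.0222 0.1509] F [ 0.4  0.  -0.8] w 0.0003 shift cm [0.04 0.05 5.08]
yaw 62.27 tilt [-0.0009 -0.0012]
-0.024 143 z [0.0739 0.0812 0.0842] red 23 b [-0.0047  0.0056]
-0.018 109 z [0.0726 0.0745 0.0756] red 109 b [-0.0054  0.0055]
-0.012 108 z [0.0728 0.0744 0.0757] red 108 b [-0.0051  0.0055]
-0.006 113 z [0.0727 0.0744 0.0757] red 113 b [-0.0053  0.0055]
-0.0 111 z [0.0728 0.0746 0.0757] red 111 b [-0.0053  0.0054]
0.006 111 z [0.073  0.0744 0.0756] red 107 b [-0.0053  0.0054]
0.012 123 z [0.0728 0.0745 0.0755] red 0 b 
0.018 107 z [0.0725 0.0745 0.0758] red 0 b 
0.024 49 z [0.082  0.0844 0.0954] red 0 b
```

View pics/w7.png

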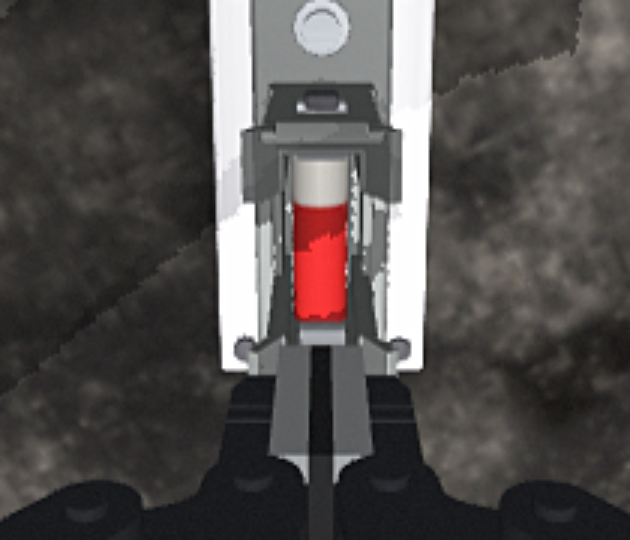

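The cell is caught level under both lips, with the lips visible at each end, (322,150) and (322,335) in the crop. Now for the second cell.

Emit:
drive_tool(
  rows=[2.3,-2.85,0,0,0,0,2.3,-2.85,0,0,0,0,2.3,-2.85,0,0,0,0,2.3,-2.85,0,0,0,0,2.3,-2.85,0,0,0,0,2.3,-2.85,0,0,0,0,0,0,0,0,0,-6.5,0,0,0,0,0,-6.5,0,0,0,0,0,-6.5,0,0,1,0,0,-6.5,0,0,2,0,0,-6.5,0,0,2,0,0,-6.5,0,0,2,0,0,-6.2,0,0,2,0,0,0,0,0,0,0,0,0,0,0,0,0,0,0],
  gripper=4,
)

```text
t: 17.78
tool_pos: [0.4637, 0.2238, 0.0604]
tcp_rot: [-1.857, -2.531, 0.004]
contact_force: [0.9, -0.1, 0.8]
gripper_width: 0.0398
finger_force: 0.0
```

```bash
python3 - <<'E'
from h import *
c=bot.read_camera("wrist")
W=world(c)
m=(np.hypot(W[...,0]-.4645,W[...,1]-.225)<.04)&(W[...,2]>.003)&(W[...,2]<.02)
fit(W[m],"cellB");to(.4645,.225,-.0095)
E
```

```text
cellB 1429 ctr [464.2 225.7] size [13.9 49.4] long axis 106.99 z [0.0075 0.0115 0.0133]
t 17.8333 pos [0.4647 0.2243 0.0616] F [ 0.6 -0.  -0.1] w 0.0399 shift cm [0.07 0.02 7.11]
yaw 107.45 tilt [ 0.0005 -0.0013]
```

Emit:
drive_tool(
  rows=[0.1,0,1.5,0,0,0.4,0,0,1.5,0,0,0,0,0,1.5,0,0,0,0,0,1.5,0,0,0,0,0,0.6,0,0,0,0,0,0.3,0,0,0,0,0,0,0,0,0,0,0,0,0,0,0],
)

```text
t: 18.5
tool_pos: [0.4654, 0.2255, -0.0065]
tcp_rot: [1.867, 2.526, 0.002]
contact_force: [0.2, 0.9, 0.3]
gripper_width: 0.0397
finger_force: 0.0
```

Emit:
drive_tool(
  rows=[0,0,0,0,0,0,0,0,0,0,0,0,0,0,0,0,0,0,0,0,0,0,0,0,0,0,0,0,0,0,0,0,0,0,0,0,0,0,0,0,0,0],
  gripper=0.5,
  squeeze=30,
)

```text
t: 19.08
tool_pos: [0.4654, 0.2253, -0.0066]
tcp_rot: [1.867, 2.526, 0.001]
contact_force: [-0.6, -0.7, 7.2]
gripper_width: 0.0135
finger_force: 31.1
```

Emit:
drive_tool(
  rows=[0,0,-1,0,0,0,0,0,-2,0,0,0,0,0,-3,0,0,0,0,0,-3,0,0,0,0,0,-3,0,0,0,0,0,-2,0,0,0,0,0,0,0,0,6.5,0,0,0,0,0,6.5,0,0,0,0,0,6.5,0,0,0,0,0,6.5,0,0,0,0,0,6.5,0,0,0,0,0,6.5,0,0,0,0,0,5.8,0,0,0,0,0,0,0,0,0,0,0,0],
)

```text
t: 20.33
tool_pos: [0.4647, 0.2253, 0.133]
tcp_rot: [2.686, 1.629, 0.001]
contact_force: [0.3, 0.5, 1.1]
gripper_width: 0.0135
finger_force: 30.3
```

```bash
python3 - <<'E'
from h import *
bot.read_camera("wrist");to(.5521,.0223,.1319)
E
```

```text
t 20.3833 pos [0.4647 0.2253 0.1329] F [ 0.6  0.1 -0.5] w 0.0133 shift cm [-13.97  17.12   0.1 ]
yaw 62.5 tilt [0.0002 0.0002]
```

Gripped again. Carry over the magazine and check the cell in the hand.

Emit:
drive_tool(
  rows=[-1.5,1.8,0,0,0,0.2,-2.5,3.1,0,0,0,0,-2.5,3.1,0,0,0,0,-2.5,3.1,0,0,0,0,-2.5,3,0,0,0,0,-1.5,1.8,0,0,0,0,-1,1.2,0,0,0,0,0,0,0,0,0,0,0,0,0,0,0,0,0,0,0,0,0,0],
)

```text
t: 21.22
tool_pos: [0.5501, 0.0225, 0.1326]
tcp_rot: [-2.689, -1.623, -0.0]
contact_force: [-0.9, -0.1, 0.4]
gripper_width: 0.0132
finger_force: 30.3
```

```bash
python3 - <<'E'
from h import *
s=bot.read_state();c=bot.read_camera("wrist");to(.5522,.0223,.1)
W=world(c);f=c["frame"].astype(int);M=R.from_rotvec(s["tcp_rot"]).as_matrix();P=(W-s["tool_pos"])@M
m=(abs(P[...,0])<.035)&(abs(P[...,1])<.0065)&(abs(P[...,2]+.015)<.012)&(f.max(2)>110)
m[:200]=0; m[312:]=0
for x in np.arange(-.03,.032,.004):
  k=m&(abs(P[...,0]-x)<.002)
  if k.sum()>5: q=P[k]; print(round(x,3),k.sum(),"ztop",np.percentile(q[:,2],5).round(4),"y",np.percentile(q[:,1],[2,98]).round(4))
E
```

```text
t 21.2667 pos [0.55   0.0228 0.1327] F [-0.9 -0.5  1. ] w 0.0134 shift cm [0.05 0.22 3.27]
yaw 62.24 tilt [ 0.0005 -0.0003]
-0.022 135 ztop -0.0196 y [-0.006  0.006]
-0.018 179 ztop -0.0196 y [-0.0064  0.006 ]
-0.014 193 ztop -0.0197 y [-0.0064  0.0065]
-0.01 191 ztop -0.0197 y [-0.0064  0.0059]
-0.006 192 ztop -0.0195 y [-0.0063  0.0064]
-0.002 202 ztop -0.0197 y [-0.0062  0.0063]
0.002 206 ztop -0.0197 y [-0.0062  0.0062]
0.006 207 ztop -0.0196 y [-0.0062  0.0062]
0.01 211 ztop -0.0198 y [-0.0061  0.0062]
0.014 217 ztop -0.0197 y [-0.006   0.0061]
0.018 223 ztop -0.0197 y [-0.0065  0.0061]
0.022 232 ztop -0.0198 y [-0.0064  0.006 ]
0.026 265 ztop -0.0192 y [-0.006  0.006]
```

Emit:
drive_tool(
  rows=[-0.1,0.2,0.5,0,0,0,0,0,1,0,0,0,0,0,1,0,0,0,0,0,0.5,0,0,0,0,0,0,0,0,0,0,0,0,0,0,0],
)

```text
t: 21.77
tool_pos: [0.5513, 0.0197, 0.1019]
tcp_rot: [-2.691, -1.62, 0.001]
contact_force: [0.2, -0.7, -0.0]
gripper_width: 0.0135
finger_force: 30.3
```

Emit:
drive_tool(
  rows=[0,0,0.4,0,0,0,0,0,0.4,0,0,0,0,0,0,0,0,0,0,0,0,0,0,0],
)

```text
t: 22.1
tool_pos: [0.5516, 0.0195, 0.0943]
tcp_rot: [-2.692, -1.62, 0.0]
contact_force: [0.1, 0.7, -0.0]
gripper_width: 0.0136
finger_force: 30.3
```

Emit:
drive_tool(
  rows=[0,0,0.3,0,0,0,0,0,0.2,0,0,0,0,0,0,0,0,0,0,0,0,0,0,0],
)

```text
t: 22.43
tool_pos: [0.552, 0.0196, 0.09]
tcp_rot: [2.691, 1.62, 0.001]
contact_force: [-0.5, 0.2, 5.0]
gripper_width: 0.0134
finger_force: 30.8
```

Emit:
drive_tool(
  rows=[0,0,0.3,0,0,0,0,0,0,0,0,0,0,0,0,0,0,0],
)

```text
t: 22.68
tool_pos: [0.5526, 0.0203, 0.0875]
tcp_rot: [2.691, 1.62, 0.003]
contact_force: [0.2, 2.5, 7.7]
gripper_width: 0.013
finger_force: 31.9
```

It caught the −y flare, so I back up slightly, shift along +x of the tool and try again.

Emit:
drive_tool(
  rows=[0,0,-0.3,0,0,0,0,0,-0.3,0,0,0,0.15,0,0,0,0,-0.3,0,0,0,0,0,0,0,0,0,0,0,0],
)

```text
t: 23.1
tool_pos: [0.5523, 0.0208, 0.0923]
tcp_rot: [-2.687, -1.627, 0.0]
contact_force: [-0.3, 0.1, -0.6]
gripper_width: 0.0136
finger_force: 31.0
```

```bash
python3 - <<'E'
from h import *
s=bot.read_state();c=bot.read_camera("wrist");to(.5522,.0223,.09)
W=world(c);f=c["frame"].astype(int);M=R.from_rotvec(s["tcp_rot"]).as_matrix();P=(W-s["tool_pos"])@M
m=(abs(P[...,0])<.035)&(abs(P[...,1])<.0055)&(abs(P[...,2]+.014)<.012)&(f.max(2)>110)
m[:200]=0; m[312:]=0
for x in np.arange(-.03,.032,.006):
  k=m&(abs(P[...,0]-x)<.003)
  if k.sum()>5: q=P[k]; print(round(x,3),k.sum(),"ztop",np.percentile(q[:,2],5).round(4))
k=m&(abs(P[...,1])<.002)&(P[...,2]<-.014);print("x ends",P[k][:,0].min(),P[k][:,0].max())
E
```

```text
t 23.15 pos [0.5522 0.0208 0.0923] F [-0.9  0.3 -0.3] w 0.0137 shift cm [ 0.13 -0.07  0.23]
yaw 62.37 tilt [-0.0002 -0.0004]
-0.03 112 ztop -0.0129
-0.024 91 ztop -0.0216
-0.018 256 ztop -0.0215
-0.012 264 ztop -0.0211
-0.006 266 ztop -0.0208
-0.0 264 ztop -0.0202
0.006 283 ztop -0.02
0.012 277 ztop -0.0195
0.018 292 ztop -0.0194
0.024 341 ztop -0.0186
x ends -0.023896642268491378 0.025092412618798764
```

Emit:
drive_tool(
  rows=[0.1,0,0.2,0,0,0,0,0,0.2,0,0,0,0,0,0,0,0,0,0,0,0,0,0,0],
)

```text
t: 23.48
tool_pos: [0.5527, 0.0218, 0.0882]
tcp_rot: [-2.687, -1.627, 0.001]
contact_force: [-0.5, -0.4, -0.0]
gripper_width: 0.0135
finger_force: 31.0
```

Emit:
drive_tool(
  rows=[0,0,0.2,0,0,0,0,0,0.1,0,0,0,0,0,0,0,0,0],
)

```text
t: 23.73
tool_pos: [0.5527, 0.0217, 0.0852]
tcp_rot: [-2.687, -1.627, 0.001]
contact_force: [-0.3, -0.5, -0.2]
gripper_width: 0.0136
finger_force: 31.0
```

Emit:
drive_tool(
  rows=[0,0,0.2,0,0,0,0,0,0,0,0,0,0,0,0,0,0,0],
)

```text
t: 23.98
tool_pos: [0.5528, 0.0218, 0.0834]
tcp_rot: [-2.687, -1.627, 0.0]
contact_force: [0.2, 0.3, -0.6]
gripper_width: 0.0137
finger_force: 31.0
```

In the slot freely. Lower further to the ramps.

Emit:
drive_tool(
  rows=[0,0,0.2,0,0,0,0,0,0,0,0,0,0,0,0,0,0,0],
)

```text
t: 24.23
tool_pos: [0.5528, 0.0217, 0.0814]
tcp_rot: [-2.687, -1.627, 0.0]
contact_force: [-0.6, 0.2, -1.0]
gripper_width: 0.0135
finger_force: 31.0
```

Emit:
drive_tool(
  rows=[0,0,0.2,0,0,0,0,0,0,0,0,0,0,0,0,0,0,0],
)

```text
t: 24.48
tool_pos: [0.5531, 0.0217, 0.0796]
tcp_rot: [2.687, 1.627, 0.0]
contact_force: [1.1, -0.3, 1.0]
gripper_width: 0.0134
finger_force: 31.1
```

Emit:
drive_tool(
  rows=[0,0,0,0,0,0,0,0,0,0,0,0,0,0,0,0,0,0,0,0,0,0,0,0,0,0,-1,0,0,0,0,0,-2,0,0,0,0,0,-2,0,0,0,0,0,0,0,0,0,0,0,0,0,0,0],
  gripper=3.5,
)

```text
t: 25.23
tool_pos: [0.5538, 0.0218, 0.1313]
tcp_rot: [2.686, 1.626, 0.004]
contact_force: [-0.6, -0.3, 0.9]
gripper_width: 0.0349
finger_force: 0.0
```

```bash
python3 - <<'E'
from h import *
s=bot.read_state();c=bot.read_camera("wrist");to(.5522,.0223,.1);incell(c,s)
E
```

```text
t 25.2833 pos [0.5531 0.0217 0.1301] F [-0.   0.2 -0.6] w 0.0349 shift cm [ 0.01 -0.11  3.01]
yaw 62.37 tilt [0.0002 0.001 ]
-0.024 72 z [0.0994 0.1019 0.1032] red 66 b [-0.0052  0.0056]
-0.018 168 z [0.0993 0.1015 0.1029] red 166 b [-0.0052  0.0056]
-0.012 170 z [0.0988 0.101  0.1022] red 167 b [-0.0051  0.0055]
-0.006 174 z [0.0987 0.1005 0.1017] red 170 b [-0.005   0.0054]
-0.0 180 z [0.0976 0.0998 0.101 ] red 170 b [-0.005   0.0057]
0.006 180 z [0.097  0.0991 0.1003] red 156 b [-0.0049  0.0052]
0.012 181 z [0.0965 0.0985 0.0997] red 0 b 
0.018 180 z [0.0962 0.098  0.0992] red 0 b 
0.024 199 z [0.0841 0.0958 0.0983] red 0 b
```

The cell is in the slot, tilted about 5°. The flat closed tips should level it as they press.

Emit:
drive_tool(
  rows=[-0.1,-0.1,0,0,0,0,0,0,0,0,0,0,0,0,0,0,0,0,0,0,0,0,0,0,0,0,0,0,0,0,0,0,0,0,0,0,0,0,1.5,0,0,0,0,0,1.2,0,0,0,0,0,0.8,0,0,0,0,0,0,0,0,0,0,0,0,0,0,0],
  gripper=0,
  squeeze=20,
)

```text
t: 26.2
tool_pos: [0.5511, 0.0214, 0.094]
tcp_rot: [-2.687, -1.627, 0.002]
contact_force: [0.0, -0.2, 0.2]
gripper_width: -0.0002
finger_force: 0.0
```

Emit:
drive_tool(
  rows=[0,0,0.1,0,0,0,0,0,0.1,0,0,0,0,0,0.1,0,0,0],
)

```text
t: 26.45
tool_pos: [0.5519, 0.0214, 0.092]
tcp_rot: [2.687, 1.626, 0.001]
contact_force: [0.1, 0.1, 1.7]
gripper_width: 0.0004
finger_force: 1.4
```

Emit:
drive_tool(
  rows=[0,0,0.1,0,0,0,0,0,0.1,0,0,0,0,0,0.1,0,0,0],
)

```text
t: 26.7
tool_pos: [0.552, 0.0214, 0.089]
tcp_rot: [2.687, 1.626, 0.001]
contact_force: [0.0, 0.3, 4.9]
gripper_width: 0.0002
finger_force: 2.4
```

Emit:
drive_tool(
  rows=[0,0,0.1,0,0,0,0,0,0.1,0,0,0,0,0,0.1,0,0,0],
)

```text
t: 26.95
tool_pos: [0.5517, 0.0214, 0.0856]
tcp_rot: [2.687, 1.627, 0.001]
contact_force: [-0.0, 1.0, 0.6]
gripper_width: -0.0003
finger_force: 0.5
```

```bash
python3 - <<'E'
from h import *
s=bot.read_state();c=bot.read_camera("wrist");to(.5522,.0223,.066);incell(c,s)
E
```

```text
t 27.0 pos [0.5514 0.0213 0.0852] F [ 0.1 -0.1  0.5] w -0.0003 shift cm [0.13 0.02 1.92]
yaw 62.37 tilt [-0.0001 -0.0003]
-0.012 97 z [0.1315 0.1398 0.1463] red 0 b 
-0.006 430 z [0.1321 0.1427 0.1473] red 0 b 
-0.0 263 z [0.1318 0.1404 0.1433] red 0 b 
0.006 335 z [0.0936 0.1327 0.143 ] red 22 b [-0.006   0.0051]
0.012 1944 z [0.0943 0.1235 0.1452] red 1 b [0.0055 0.0055]
0.018 281 z [0.0921 0.0937 0.0948] red 0 b 
0.024 261 z [0.091  0.0936 0.0949] red 0 b
```

Levelled and moving. Continue in small steps.

Emit:
drive_tool(
  rows=[0,0,0.1,0,0,0,0,0,0.1,0,0,0,0,0,0.1,0,0,0],
)

```text
t: 27.25
tool_pos: [0.5515, 0.0215, 0.0823]
tcp_rot: [-2.687, -1.627, -0.0]
contact_force: [-0.5, 1.1, 1.2]
gripper_width: -0.0
finger_force: 0.9
```

Emit:
drive_tool(
  rows=[0,0,0.1,0,0,0,0,0,0.1,0,0,0,0,0,0.1,0,0,0],
)

```text
t: 27.5
tool_pos: [0.5516, 0.0215, 0.0796]
tcp_rot: [-2.687, -1.627, -0.001]
contact_force: [1.1, 1.4, 3.5]
gripper_width: 0.0
finger_force: 2.0
```

Emit:
drive_tool(
  rows=[0,0,0.1,0,0,0,0,0,0.1,0,0,0,0,0,0.1,0,0,0],
)

```text
t: 27.75
tool_pos: [0.5517, 0.0215, 0.0766]
tcp_rot: [2.687, 1.627, 0.001]
contact_force: [-0.3, 1.4, 4.4]
gripper_width: -0.0002
finger_force: 2.1
```

Emit:
drive_tool(
  rows=[0,0,0.1,0,0,0,0,0,0.1,0,0,0,0,0,0.1,0,0,0],
)

```text
t: 28.0
tool_pos: [0.5516, 0.0214, 0.0735]
tcp_rot: [2.687, 1.627, 0.0]
contact_force: [0.4, 1.9, 4.9]
gripper_width: -0.0004
finger_force: 2.3
```

Emit:
drive_tool(
  rows=[0,0,0.1,0,0,0,0,0,0.1,0,0,0,0,0,0,0,0,0,0,0,0,0,0,0],
)

```text
t: 28.33
tool_pos: [0.5515, 0.0213, 0.0714]
tcp_rot: [-2.687, -1.627, 0.0]
contact_force: [1.0, 1.7, 2.7]
gripper_width: -0.0002
finger_force: 1.2
```

Emit:
drive_tool(
  rows=[0,0,0.1,0,0,0,0,0,0.1,0,0,0,0,0,0,0,0,0],
)

```text
t: 28.58
tool_pos: [0.5515, 0.0213, 0.0694]
tcp_rot: [-2.687, -1.627, 0.0]
contact_force: [-0.1, 2.1, 3.0]
gripper_width: 0.0001
finger_force: 1.5
```

Emit:
drive_tool(
  rows=[0,0,0.1,0,0,0,0,0,0.05,0,0,0,0,0,0,0,0,0],
)

```text
t: 28.83
tool_pos: [0.5515, 0.0213, 0.068]
tcp_rot: [-2.688, -1.627, -0.0]
contact_force: [0.5, 1.6, 4.1]
gripper_width: -0.0002
finger_force: 1.9
```

Emit:
drive_tool(
  rows=[0,0,0.1,0,0,0,0,0,0,0,0,0,0,0,0,0,0,0],
)

```text
t: 29.08
tool_pos: [0.5515, 0.0213, 0.067]
tcp_rot: [-2.688, -1.627, 0.0]
contact_force: [0.2, 2.0, 2.8]
gripper_width: 0.0
finger_force: 1.7
```

Emit:
drive_tool(
  rows=[0,0,0.05,0,0,0,0,0,0,0,0,0,0,0,0,0,0,0],
)

```text
t: 29.33
tool_pos: [0.5514, 0.0212, 0.0664]
tcp_rot: [-2.688, -1.627, 0.0]
contact_force: [0.1, 1.1, 2.8]
gripper_width: 0.0002
finger_force: 1.4
```

Emit:
drive_tool(
  rows=[0,0,0.05,0,0,0,0,0,0,0,0,0,0,0,0,0,0,0],
)

```text
t: 29.58
tool_pos: [0.5515, 0.0212, 0.066]
tcp_rot: [-2.688, -1.627, 0.0]
contact_force: [-0.0, 1.0, 3.7]
gripper_width: 0.0
finger_force: 1.9
```

Emit:
drive_tool(
  rows=[0,0,0.05,0,0,0,0,0,0,0,0,0,0,0,0,0,0,0],
)

```text
t: 29.83
tool_pos: [0.5515, 0.0212, 0.0655]
tcp_rot: [-2.688, -1.627, 0.0]
contact_force: [-0.0, 1.1, 4.0]
gripper_width: 0.0
finger_force: 1.9
```

Emit:
drive_tool(
  rows=[0,0,0.05,0,0,0,0,0,0,0,0,0,0,0,0,0,0,0],
)

```text
t: 30.08
tool_pos: [0.5515, 0.0213, 0.065]
tcp_rot: [-2.688, -1.627, 0.0]
contact_force: [-0.0, 0.3, 3.6]
gripper_width: 0.0002
finger_force: 1.9
```

Emit:
drive_tool(
  rows=[0,0,0.05,0,0,0,0,0,0,0,0,0,0,0,0,0,0,0],
)

```text
t: 30.33
tool_pos: [0.5515, 0.0213, 0.0645]
tcp_rot: [-2.688, -1.627, 0.0]
contact_force: [-0.2, 0.9, 4.3]
gripper_width: -0.0003
finger_force: 1.9
```

Emit:
drive_tool(
  rows=[0,0,0.05,0,0,0,0,0,0,0,0,0,0,0,0,0,0,0],
)

```text
t: 30.58
tool_pos: [0.5515, 0.0213, 0.064]
tcp_rot: [-2.688, -1.627, 0.0]
contact_force: [-0.6, 0.4, 2.8]
gripper_width: -0.0
finger_force: 2.0
```

Emit:
drive_tool(
  rows=[0,0,0.05,0,0,0,0,0,0,0,0,0,0,0,0,0,0,0],
)

```text
t: 30.83
tool_pos: [0.5515, 0.0213, 0.0635]
tcp_rot: [-2.688, -1.627, 0.0]
contact_force: [0.3, -0.1, 3.9]
gripper_width: -0.0001
finger_force: 2.0
```

Emit:
drive_tool(
  rows=[0,0,0.05,0,0,0,0,0,0,0,0,0,0,0,0,0,0,0],
)

```text
t: 31.08
tool_pos: [0.5516, 0.0213, 0.0631]
tcp_rot: [2.688, 1.627, 0.0]
contact_force: [-0.3, 0.3, 3.4]
gripper_width: -0.0003
finger_force: 2.3
```

```bash
python3 - <<'E'
from h import *
s=bot.read_state();c=bot.read_camera("wrist");incell(c,s)
E
```

```text
-0.024 49 z [0.0919 0.0938 0.0953] red 0 b 
-0.012 106 z [0.109  0.1179 0.1239] red 0 b 
-0.006 416 z [0.1095 0.1203 0.1246] red 0 b 
-0.0 285 z [0.1093 0.1182 0.1211] red 0 b 
0.006 592 z [0.1091 0.121  0.1465] red 33 b [-0.0055  0.0052]
0.012 2610 z [0.0731 0.1093 0.1467] red 2 b [0.0045 0.0054]
0.018 520 z [0.0711 0.1422 0.1483] red 0 b 
0.024 16 z [0.0947 0.095  0.0953] red 0 b
```

Emit:
drive_tool(
  rows=[0,0,0.05,0,0,0,0,0,0,0,0,0,0,0,0,0,0,0],
)

```text
t: 31.38
tool_pos: [0.5517, 0.0213, 0.0628]
tcp_rot: [2.687, 1.627, 0.0]
contact_force: [-1.4, 0.5, 7.3]
gripper_width: -0.0
finger_force: 3.6
```

The force jumped to 7 N over 0.3 mm, which is the firm bottom. I've used all 10 pictures, so I'll retract and check numerically.

Emit:
drive_tool(
  rows=[0,0,-0.3,0,0,0,0,0,-0.7,0,0,0,0,0,-2,0,0,0,0,0,-3,0,0,0,0,0,-3,0,0,0,0,0,0,0,0,0,0,0,0,0,0,0,0,0,0,0,0,0],
)

```text
t: 32.05
tool_pos: [0.551, 0.021, 0.1521]
tcp_rot: [-2.688, -1.626, 0.001]
contact_force: [-0.6, -0.1, -0.5]
gripper_width: 0.0001
finger_force: 0.0
```

```bash
python3 - <<'E'
from h import *
s=bot.read_state();c=bot.read_camera("wrist");to(.5521,.0223,.1);incell(c,s)
E
```

```text
t 32.1 pos [0.5507 0.021  0.1515] F [ 0.3 -0.2  0.1] w 0.0001 shift cm [0.18 0.07 5.15]
yaw 62.36 tilt [-0.001  -0.0016]
-0.024 179 z [0.074  0.082  0.0859] red 24 b [-0.0057  0.0054]
-0.018 108 z [0.0727 0.0746 0.0757] red 108 b [-0.0054  0.005 ]
-0.012 110 z [0.0729 0.0746 0.0756] red 110 b [-0.0056  0.0053]
-0.006 111 z [0.0731 0.0744 0.0757] red 111 b [-0.0055  0.0052]
-0.0 113 z [0.0727 0.0746 0.0754] red 113 b [-0.0055  0.0052]
0.006 121 z [0.073  0.0744 0.0757] red 116 b [-0.0055  0.0059]
0.012 122 z [0.073  0.0744 0.0757] red 0 b 
0.018 107 z [0.0728 0.0745 0.0758] red 0 b 
0.024 52 z [0.0823 0.0842 0.0953] red 0 b
```

The readings match the first capture: the upper cell is level at the lip line and both lips are out over its ends. Handing in.

```bash
python3 -c "
from cell import bot
print(bot.close_job())"
```

```text
the job is handed in; nothing more can be done
None
```

Both cells are in the magazine, stacked under the lips. The last camera depth reading shows the upper one level, with both lips sprung out over its ends. The second press stopped at about 7 N when I felt the firm bottom, and the job was handed in after about 32 s on the robot's clock; the hand-in gave no verdict.

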